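Dock the detergent bottle and hold the dosing lever at its third click

ROBOT

A 7-joint arm with a two-finger parallel gripper is mounted at the origin on the work surface. World frame = base frame: x ahead of the robot, y to its left, z up, the work surface at z = 0. Lengths are in m, angles in rad, forces in N, time in s.
With the tool pointing down it reaches from about 0.425 to 0.925 m from the base axis. Payload 6.8 kg.
Tool frame: the origin (TCP) lies at the centre of the arm's flange, where the gripper is bolted on; the fingertips stand 173 mm ahead of it and the grasp point (between the pads) lies 155 mm ahead of it (r.hold_point_z is the distance from the TCP to the grasp point, in m); z points along the fingers, x is the direction in which the jaws open and shut, and the axes are right-handed (so a half turn about z gives the same grasp; the last joint's range is limited). The gripper opens to 85 mm and grips with 20 to 120 N. Pads are 22 mm wide; open, the fingers measure 114 mm over their backs; the gripper's body (76 mm by 85 mm) begins 54 mm behind the grasp point. The pads swing forward as they close: fully open they stand 13 mm farther back than shut.
Start: joints at [1.014, 0.477, 0.022, 1.555, -0.011, 1.109, -0.083], TCP at [0.293, -0.608, 0.405] pointing down, gripper open.
Joint ranges: [-2.96, 2.96], [-0.34, 2.1], [-1.41, 1.46], [0.24, 2.44], [-1.37, 4.51], [0.17, 1.92], [-2.96, 2.96]. Speed limits (rad/s): [2.39, 2.39, 3.14, 3.14, 3.14, 3.14, 3.14].

INTERFACE

Orientations are given as a rotation vector (axis times angle).
In Python, from bench import r gives the robot as it stands.
- The arm moves only by the tool apply_moves, never from a script. Its arguments are lists of equal length, an entry for each row: "dp": the shift along the tool's x, y, z scaled (see below), a list of three; "twist": the turn, a rotation vector about the tool's x, y, z scaled (see below), a list of three; "jaw": the closure in counts, from 0 (fully open) to 255 (shut). In form: {"dp": [[x, y, z], ...], "twist": [[rx, ry, rz], ...], "jaw": [jaw, ...]}. A call has 1 to 20 rows; each row shifts and turns the pose as measured when the row begins, along the tool's axes as they then stand; what a row does not reach is not made up. The controller multiplies each number of a shift by 12 cm and each number of a turn by 120 degrees. A row lasts 1/10 s, in which the tool goes at most 50 mm and 8.59 degrees, less where a joint would pass 70% of its speed; a pose out of reach is approached as far as the arm can. A call with a number of a shift or a turn outside -1 to 1 is refused whole. A call with a gripper value outside its range is refused whole. The fingers move at their own pace and stop on an object; "grip_force" is the grip in N (left out, the last holds). Time passes only in rows, so rows that do not move let the fingers close. It gives the time, the measured TCP pose, the force and the opening at its end, in the units of the state.
- r.get_obs(): the state, without advancing time (a new reading comes with each control period).
- r.grab_frame(name): name is "scene" or "top" or "wrist"; returns a dict with "color" (480x640x3 uint8, red, green, blue), "z_map" (480x640 float32, m along the optical axis (not along the pixel's ray), 0 where there is no reading), "intrinsics" (3x3 intrinsics, pixels), "R" (3x3) and "t" (3): a world point X has camera coordinates R X + t; the wrist camera has in their place "hand_eye" (4x4, takes a point from camera to tool coordinates, whose origin is the TCP and whose axes are the tool frame's). Camera axes: x right, y down, z forward; pixel columns grow to the right and rows downward; lengths in m; the calibration is good to about 2 mm. The wrist camera is an equidistant fisheye: a pixel r from the principal point sees the ray r / f radians off the axis. A picture is of the moment at which its call begins: read the wrist's pose just before it.
- r.hand_in(): hands the job in, once; it reports no verdict.
The state is a dict: "clock": time; "joints": joint angles; "qvel": joint speeds; "tau": joint torques, N m; "tcp_pos": TCP position; "orientation": TCP orientation; "contact_force": force on the tool from outside, world axes, zero at the start; "moment": the same for the moment, N m; "grip_width": finger opening in m.
Only numpy, scipy, OpenCV 4.12 (cv2) and the standard library are available. Lean on these libraries where they do the work, as an engineer would, in place of code of your own. Each camera call takes 0.05 s, during which the arm holds its last target.

TASK

Stand the white bottle with the blue cap in the lane of the dosing station, slid home until it touches the orange stop, and let go of it. Then press the station's red lever down with the fingers past its first two clicks to the third, not on towards the bottom of its slot, and keep it there against its spring for three seconds or more; finish while still holding it down at the third click. Leave everything else where it is.

Things in the scene. Friction and masses are not known exactly. Their poses are not given: they have to be found in the camera images.
- bottle: Detergent bottle: white round body 68 mm in diameter, 85 mm high with a paper band, a shoulder, then a blue cap 38 mm in diameter from 105 to 145 mm above the underside (grip it there); 0.3 to 0.6 kg. Stands loose on the table on either side of the station. Origin: centre of its underside, z up its axis.
- station: Dosing station, fixed: grey base plate 190 (x) by 250 (y), 12 mm thick; x points to its back, y to its left. Origin: centre of the plate's underside, on the table. White column 100 by 70 mm, y from -70 to 0 mm, top 144 mm above the table (a brass fitting on it rises to 156 mm). The bottle lane lies left of the column, the red lever sticks out of its right side.
- lane (a point): Middle of the bottle lane: on its centre line (station y = +70 mm) at its floor, the plate's top, 12 mm above the table (a step up). The lane runs along the station's x. Two steel guides, inner faces 40 mm either side of the centre line, 130 mm long, tops 40 mm above the table. Axes as the station's.
- stop_face (a point): Orange stop with black rubber face across the lane's rear, 60 mm wide, 60 mm high; clamped anywhere along 25 mm of the lane, it does not give to an ordinary push. This point: on its front face (which the bottle touches), on the lane's centre line at the lane floor; axes as the station's. A docked bottle's axis lies 34 mm in front of it (x = -34 mm in its frame).
- lever_pad (a point): Centre of the top of the red lever's pad: a flat pad 46 (station x) by 50 mm (station y), 8 mm thick, its inner edge 10 mm from the column's side. At rest its top is 128 mm above the table, at station x = 0, y = -105 mm. It moves straight down when pressed; axes as the station's.
- dose_lever (a joint): How far the lever is pressed down, m: 0 at rest; clicks (the push grows, then eases by up to 6 N) at 0.014, 0.028 and 0.042, the third beside the red mark on the column; end of slot 0.056. It springs back up by itself from everywhere. The push needed is about 4 N at first, peaks at 7 to 11 N between clicks and is about 9 N at the third.
- amber: Bystander: amber bottle with a black cap, of the same shape and size as the white one, beside the station on the other side. Origin: centre of its underside.
- jug: Bystander: clear measuring jug, 110 mm across, 130 mm high. Origin: centre of its underside.
- jar: Bystander: jar with a yellow lid, 70 mm across, 60 mm high. Origin: centre of its underside.
- brush: Bystander: hand brush lying on the table.
- button_tray: Bystander: grey divided tray, 140 by 100 by 35 mm.
- tin: Bystander: aluminium tin, 60 mm across, 50 mm high.
Things that resemble listed ones, but are neither listed nor needed, are in the scene too. What is shaped like the bottle but purple is not meant.

How it is judged:
On the way, in this order (a step that is already met when the one before it is completed fails the run):
1. the white bottle stands in the lane against the stop, let go, with the lever still up (x of bottle in the frame of stop_face between -0.038 and -0.03 m and y of bottle in the frame of stop_face between -0.01 and 0.01 m and height (world z) of bottle between 0.008 and 0.016 m and angle between bottle's own z axis and vertical below 0.1 rad and contact force between the fingers and bottle below 0.3 N and value of joint dose_lever below 0.008 m), for 0.2 s.
2. the lever is held by the fingers at its third click for two seconds, the bottle still docked (x of bottle in the frame of stop_face between -0.038 and -0.03 m and y of bottle in the frame of stop_face between -0.01 and 0.01 m and height (world z) of bottle between 0.008 and 0.016 m and angle between bottle's own z axis and vertical below 0.1 rad and contact force between the fingers and bottle below 0.3 N and value of joint dose_lever between 0.037 and 0.047 m and contact force between the fingers and station above 2 N), for 2 s.
At the end, for the whole second after the job is handed in: The white bottle stands upright on the lane floor, within 4 mm of touching the stop and 10 mm of the lane's centre line, not touched by the fingers and at rest; the fingers still press on the station's lever with more than 2 N and hold it steady at the third click (0.042 m, within 5 mm) (all of step 2 and velocity of joint dose_lever between -0.02 and 0.02 m/s and linear speed of bottle below 0.02 m/s); the arm keeps its last pose, push and grip.
It fails at once if the lever is pressed well beyond the third click, towards the bottom of its slot (value of joint dose_lever above 0.05 m).
It fails at once if a bystander (amber bottle, jug, jar, brush, tray or tin) is shifted by more than 3 cm (distance of any of amber, jug, jar, brush, button_tray, tin from where it was at the start of the episode above 0.03 m).
It also fails if it takes over 64 s, if anything falls off the work surface, if the arm or the gripper's body presses on something with over 40 N, if the wrist force passes 120 N, or if a joint passes its speed limit or range.

## Working session

There is one attempt and no reset: what is moved stays moved. The work goes in short steps, Python scripts to look and compute and a tool call to move; the robot and the scene stay as the last step left them, time stands still between calls to the robot, and variables do not carry over. Pictures are saved under pics/ and viewed, and the job is handed in when it is done.

Besides the shell and the picture viewer there is one more tool, called after "Request:" in YAML: its name, and indented under it one key for each argument. apply_moves: Moves the arm, as the interface text tells. Shifts and turns lie within -1 to 1; 1 stands for 12 cm of shift or 120 degrees of turn. Its arguments: {"type":"object","properties":{"dp":{"type":"array"},"twist":{"type":"array"},"jaw":{"type":"array"},"grip_force":{"type":"number"}},"required":["dp","twist","jaw"]}

```bash
ls; mkdir -p pics
python3 - <<'E'
from bench import r
import cv2
o=r.get_obs();print(o)
for n in ["scene","top","wrist"]:
    f=r.grab_frame(n);cv2.imwrite(f"pics/{n}0.png",f["color"][...,::-1])
    print(n,f["intrinsics"],f.get("R"),f.get("t"),f.get("hand_eye"),(f["z_map"]>0).mean())
E
```

```text
pics
{'clock': 0.0, 'joints': array([ 1.01391107,  0.47783791,  0.02233887,  1.5564321 , -0.01150903,
        1.10927296, -0.0830892 ]), 'qvel': array([-7.94621577e-05,  1.29345555e-03, -9.25155979e-04, -4.66326702e-04,
       -3.41289627e-04, -1.04966027e-03,  2.56872923e-03]), 'tau': array([-1.82598083e-04, -5.96439743e+01,  1.60775911e+00, -2.81203830e+01,
        1.24326753e-02,  9.05654335e-03,  4.03200681e-05]), 'tcp_pos': array([ 0.29276064, -0.60791774,  0.40370821]), 'orientation': array([-2.65934758e+00,  1.67094983e+00,  2.52382914e-03]), 'contact_force': array([-0.41106509,  0.35373161, -0.65982358]), 'moment': array([0.00807298, 0.03998209, 0.01029687]), 'grip_width': 0.08554969516819119}
scene [[597.15801618   0.         325.51792452]
 [  0.         597.15801618 230.06983191]
 [  0.           0.           1.        ]] [[ 0.39459583  0.91884711  0.00375687]
 [ 0.5446936  -0.23062014 -0.8063022 ]
 [-0.74000204  0.32020982 -0.59149189]] [-0.16212074 -0.25450622  2.06298632] None 0.9961458333333333
top [[514.98323066   0.         321.25679856]
 [  0.         514.98323066 242.82893412]
 [  0.           0.           1.        ]] [[ 2.79382923e-02 -9.99609649e-01 -2.73815441e-05]
 [-9.98131152e-01 -2.78954801e-02 -5.43695307e-02]
 [ 5.43475437e-02  1.54632221e-03 -9.98520883e-01]] [-0.06541595  0.57400215  1.35385896] None 0.9957845052083333
wrist [[371.64829954   0.         322.86837241]
 [  0.         371.64829954 242.42094584]
 [  0.           0.           1.        ]] None None [[ 9.99999108e-01  1.27455263e-03  3.99801098e-04 -6.27834144e-04]
 [-1.33577127e-03  9.55572540e-01  2.94753011e-01 -7.61167762e-02]
 [-6.36072387e-06 -2.94753282e-01  9.55573390e-01  2.99434574e-02]
 [ 0.00000000e+00  0.00000000e+00  0.00000000e+00  1.00000000e+00]] 0.9953157552083334
```

View pics/scene0.png

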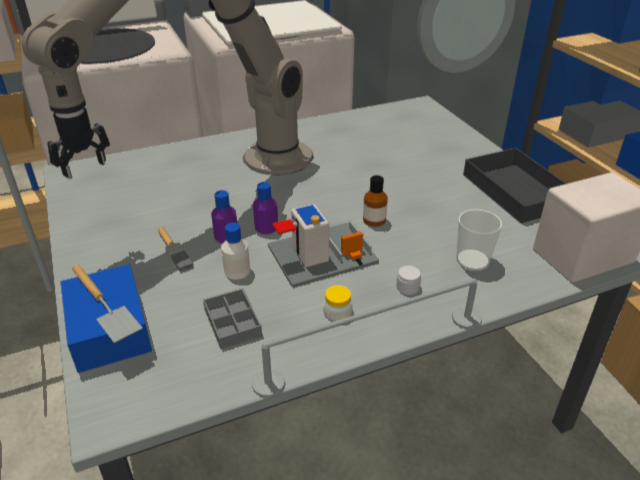

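View pics/top0.png

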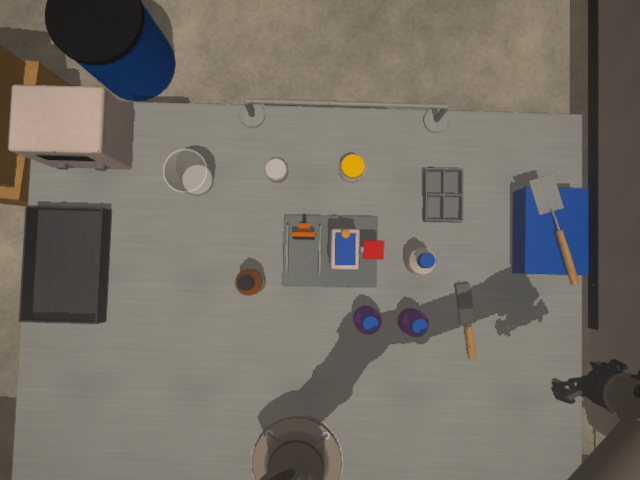

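View pics/wrist0.png

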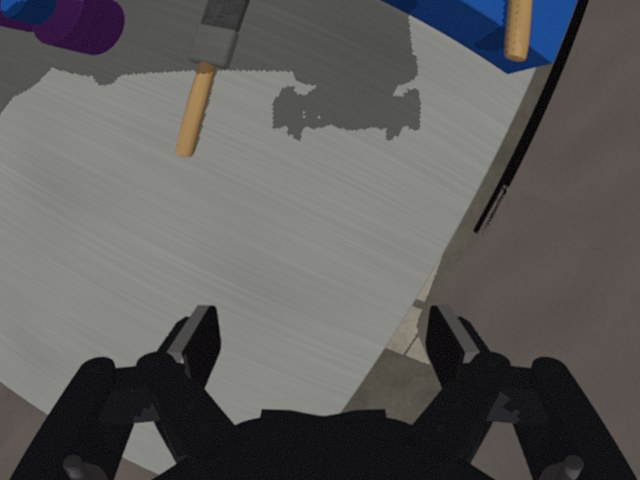

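Scene view: the white bottle is at (235,255), right of the station, with two purple decoys at (224,220) and (265,212). Amber is at (375,203) and the lever is red at (285,227). In the top view, the white bottle's cap is at (426,261), the lane at about (304,250) and the stop at (303,234). The red pad is at (374,250).

```bash
cat > h.py <<'E'
from bench import r
import cv2, numpy as np
from scipy.spatial.transform import Rotation as Ro
def frame(n):
    o=r.get_obs(); f=r.grab_frame(n)
    if n=="wrist":
        H=np.eye(4);H[:3,:3]=Ro.from_rotvec(o["orientation"]).as_matrix();H[:3,3]=o["tcp_pos"]
        M=H@f["hand_eye"]
    else:
        M=np.eye(4);M[:3,:3]=f["R"].T;M[:3,3]=-f["R"].T@f["t"]
    f["M"]=M;f["fish"]=n=="wrist"; f["hsv"]=cv2.cvtColor(f["color"],cv2.COLOR_RGB2HSV)
    return f
def dirs(f,uv):
    uv=np.atleast_2d(uv).astype(float);K=f["intrinsics"]
    a=(uv[:,0]-K[0,2])/K[0,0];b=(uv[:,1]-K[1,2])/K[1,1]
    if not f["fish"]: d=np.c_[a,b,np.ones_like(a)]
    else:
        th=np.hypot(a,b);s=np.where(th>1e-9,np.sin(th)/np.maximum(th,1e-9),1)
        d=np.c_[a*s,b*s,np.cos(th)]
    return d
def plane(f,uv,z):   # ray onto horizontal plane
    d=dirs(f,uv)@f["M"][:3,:3].T;c=f["M"][:3,3]
    return c+d*((z-c[2])/d[:,2])[:,None]
def cloud(f):
    h,w=f["z_map"].shape;v,u=np.mgrid[:h,:w]
    d=dirs(f,np.c_[u.ravel(),v.ravel()]);z=f["z_map"].ravel()
    d=d/d[:,2:]*z[:,None]
    P=d@f["M"][:3,:3].T+f["M"][:3,3]
    P[z<=0]=np.nan
    return P.reshape(h,w,3)
E
python3 - <<'E'
from h import *
for n in ["top","scene"]:
    f=frame(n);P=cloud(f);H=f["hsv"].astype(int)
    print(n,"cam",f["M"][:3,3].round(3))
    h,s,v=H[...,0],H[...,1],H[...,2]
    ms={"red":((h<5)|(h>175))&(s>180)&(v>110),"orange":(h>6)&(h<16)&(s>200)&(v>120),"blue":(h>105)&(h<118)&(s>170)&(v>90),"yellow":(h>22)&(h<32)&(s>180)}
    for k,m in ms.items():
        nn,L,st,ce=cv2.connectedComponentsWithStats(m.astype(np.uint8))
        for i in range(1,nn):
            if st[i,4]<15: continue
            p=P[L==i]
            if np.nanmedian(p[:,0])<0.2 or np.nanmedian(p[:,0])>1.2: continue
            print(k,st[i],"med",np.nanmedian(p,0).round(3),"min",np.nanpercentile(p,3,axis=0).round(3),"max",np.nanpercentile(p,97,axis=0).round(3))
    np.save(f"{n}.npy",P)
    ok=np.isfinite(P[...,2])
    for nm,(x0,x1,y0,y1) in {"station":(.3,.7,-.2,.2)}.items():
        m=ok&(P[...,2]>.008)&(P[...,2]<.016)&(P[...,0]>.3)&(P[...,0]<.8)&(abs(P[...,1]+.0)<.3)
        nn,L,st,ce=cv2.connectedComponentsWithStats(m.astype(np.uint8))
        i=1+st[1:,4].argmax();q=P[L==i];print("plate",len(q),cv2.minAreaRect(q[:,:2].astype(np.float32)),np.median(q[:,2]))
E
python3 - <<'E'
import cv2
for n,(x,y,w,h) in {"top":(230,190,220,165),"scene":(200,170,200,150)}.items():
    i=cv2.imread(f"pics/{n}0.png")[y:y+h,x:x+w];cv2.imwrite(f"pics/{n}_crop.png",cv2.resize(i,(w*3,h*3),interpolation=cv2.INTER_CUBIC))
E
```

```text
top cam [ 0.501 -0.051  1.383]
red [364 241  19  18 338] med [ 0.557 -0.176  0.128] min [ 0.536 -0.198  0.123] max [ 0.577 -0.154  0.133]
orange [299 223  10   5  42] med [ 0.62  -0.001  0.028] min [ 0.615 -0.013  0.024] max [0.625 0.011 0.033]
orange [292 232  22   4  79] med [0.594 0.    0.072] min [ 0.591 -0.027  0.067] max [0.599 0.025 0.076]
blue [ 555  189   33   86 1922] med [ 0.639 -0.69   0.091] min [ 0.524 -0.717  0.086] max [ 0.722 -0.649  0.096]
blue [ 525  200   41   74 2007] med [ 0.58  -0.601  0.091] min [ 0.515 -0.649  0.086] max [ 0.669 -0.564  0.095]
yellow [342 159   5   8  18] med [ 0.786 -0.102  0.061] min [ 0.775 -0.108  0.055] max [ 0.792 -0.097  0.065]
yellow [342 165  22  12  92] med [ 0.763 -0.124  0.061] min [ 0.751 -0.15   0.056] max [ 0.775 -0.102  0.065]
plate 3861 ((0.5565939545631409, -0.0725366473197937), (0.19118846952915192, 0.24994495511054993), 0.471477210521698) 0.011992216228294827
scene cam [ 1.729 -0.57   1.016]
red [273 220  23  14 209] med [ 0.56  -0.179  0.127] min [ 0.536 -0.202  0.122] max [ 0.583 -0.156  0.13 ]
orange [342 232  20  27 39
[... 283 characters left out ...]
0.161  0.146]
blue [215 191  14  18 195] med [ 0.391 -0.295  0.137] min [ 0.364 -0.309  0.111] max [ 0.399 -0.279  0.146]
blue [297 206  26  18 216] med [ 0.549 -0.113  0.142] min [ 0.523 -0.13   0.138] max [ 0.589 -0.087  0.145]
blue [225 223  15  20 246] med [ 0.547 -0.31   0.139] min [ 0.519 -0.325  0.11 ] max [ 0.557 -0.293  0.146]
blue [  61  265   90  107 5527] med [ 0.669 -0.656  0.088] min [ 0.524 -0.716  0.011] max [ 0.733 -0.567  0.092]
yellow [326 286  25  21 417] med [ 0.783 -0.129  0.058] min [ 0.752 -0.155  0.049] max [ 0.808 -0.102  0.062]
plate 1739 ((0.5603753328323364, -0.07385170459747314), (0.25234463810920715, 0.19396664202213287), 89.59309387207031) 0.011145330756691552
```

View pics/top_crop.png

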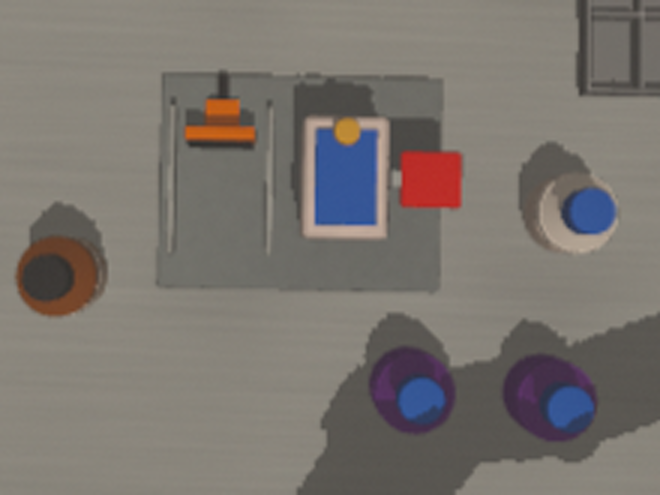

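View pics/scene_crop.png

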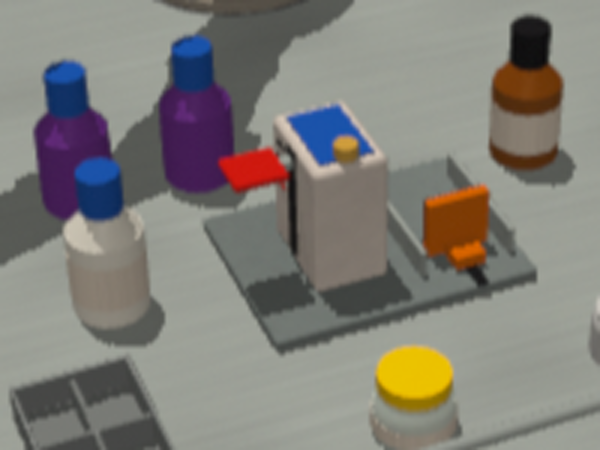

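Run:
```python
from h import *
f=frame("top");P=cloud(f);H=f["hsv"];print("cap hsv",H[261,426])
m=cv2.inRange(H,(98,120,60),(122,255,255))>0
reg=np.zeros_like(m);reg[235:285,400:445]=1
m&=reg>0
q=P[m];print(np.nanpercentile(q[:,2],[5,50,95]))
mt=m&(P[...,2]>.138)
c=cv2.findContours(mt.astype(np.uint8),0,1)[0];c=max(c,key=cv2.contourArea)
(cx,cy),rad=cv2.minEnclosingCircle(c);print(cx,cy,rad, plane(f,[cx,cy],.145), plane(f,[cx,cy],.140))
M=cv2.moments(c);print("centroid",plane(f,[M['m10']/M['m00'],M['m01']/M['m00']],.145),np.nanmean(P[mt],0))
g=frame("scene");Q=cloud(g)
b=(abs(Q[...,0]-.54)<.08)&(abs(Q[...,1]+.315)<.07)&(Q[...,2]>.015)
from scipy.optimize import least_squares
def circ(p,R):
    s=least_squares(lambda c:np.hypot(p[:,0]-c[0],p[:,1]-c[1])-R,p[:,:2].mean(0)+[-.02,0.01],loss="soft_l1",f_scale=.002);return s.x,np.abs(s.fun).mean()
p=Q[b];
for lo,hi,R in [(.02,.08,.034),(.108,.14,.019)]:
    k=p[(p[:,2]>lo)&(p[:,2]<hi)];print(lo,len(k),circ(k,R))
# top-level heights of things near
print("bottle max z scene",np.nanpercentile(p[:,2],99))
```

```text
cap hsv [110 161 149]
[0.1406245  0.14554143 0.14937079]
426.7272644042969 260.0 7.365985870361328 [[ 0.53433304 -0.3040841   0.145     ]] [[ 0.53446694 -0.30510429  0.14      ]]
centroid [[ 0.5344363  -0.30412523  0.145     ]] [ 0.53442625 -0.30408224  0.14537529]
0.02 499 (array([ 0.53520177, -0.30716574]), np.float64(0.001632265330184236))
0.108 161 (array([ 0.5345859 , -0.30677087]), np.float64(0.0016418317183755744))
bottle max z scene 0.14626389879979831
```

Request:
apply_moves:
  dp:
    - [0,0,0]
    - [0,0,0]
    - [0,0,0]
    - [0,0,0]
    - [0,0,0]
    - [0,0,0]
    - [0,0,0]
    - [0,0,0]
  twist:
    - [0,0,-0.07]
    - [0,0,-0.07]
    - [0,0,-0.07]
    - [0,0,-0.07]
    - [0,0,-0.07]
    - [0,0,-0.07]
    - [0,0,-0.07]
    - [0,0,-0.04]
  jaw: [0,0,0,0,0,0,0,0]

```text
clock: 1.15
tcp_pos: [0.2928, -0.6079, 0.4041]
orientation: [-3.141, -0.029, 0.002]
contact_force: [-0.2, 0.2, 0.7]
grip_width: 0.0854
```

```bash
cat > st.py <<'E'
from h import *
o=r.get_obs();R=Ro.from_rotvec(o["orientation"]).as_matrix()
print(round(o["clock"],2),o["tcp_pos"].round(4),"F",o["contact_force"].round(1),"w",round(o["grip_width"],4));print("axes x",R[:,0].round(3),"z",R[:,2].round(3),"yaw deg",np.degrees(np.arctan2(R[1,0],R[0,0])).round(2))
def to(p):  # needed shift in tool units
    print("to",p,"units",(R.T@(np.array(p)-o["tcp_pos"])/.12).round(3))
E
python3 -c "
from st import *
print(o['joints'].round(2),r.hold_point_z);to([.535,-.305,.40])"
```

```text
1.15 [ 0.2928 -0.6079  0.4041] F [-0.2  0.2  0.7] w 0.0854
axes x [ 1.     0.018 -0.001] z [-0.001  0.001 -1.   ] yaw deg 1.05
[ 1.18  0.49 -0.22  1.54  0.11  1.12  0.96] 0.1547
to [0.535, -0.305, 0.4] units [ 2.064 -2.487  0.033]
```

Request:
apply_moves:
  dp:
    - [0.23,-0.28,0]
    - [0.23,-0.28,0]
    - [0.23,-0.28,0]
    - [0.23,-0.28,0]
    - [0.23,-0.28,0]
    - [0.23,-0.28,0]
    - [0.23,-0.28,0]
    - [0.23,-0.28,0]
    - [0.12,-0.15,0]
    - [0,0,0]
  twist:
    - [0,0,0]
    - [0,0,0]
    - [0,0,0]
    - [0,0,0]
    - [0,0,0]
    - [0,0,0]
    - [0,0,0]
    - [0,0,0]
    - [0,0,0]
    - [0,0,0]
  jaw: [0,0,0,0,0,0,0,0,0,0]

```text
clock: 2.15
tcp_pos: [0.5289, -0.3083, 0.4029]
orientation: [3.14, 0.022, -0.001]
contact_force: [0.5, -0.9, 0.7]
grip_width: 0.0851
```

```bash
python3 -c "
from st import *
to([.535,-.305,.40])
f=frame('wrist');cv2.imwrite('pics/w1.png',f['color'][...,::-1])
m=cv2.inRange(f['hsv'],(98,120,60),(122,255,255));P=cloud(f)
n,L,s,c=cv2.connectedComponentsWithStats(m)
for i in range(1,n):
  if s[i,4]>200:
    mm=(L==i)&(P[...,2]>.138); print(s[i],np.nanmedian(P[L==i],0).round(4)); 
    if mm.sum()>50:
      k=cv2.findContours(mm.astype(np.uint8),0,1)[0];k=max(k,key=cv2.contourArea);e=cv2.fitEllipse(k);print(e,plane(f,e[0],.145),np.nanmean(P[mm],0))
"
```

```text
2.15 [ 0.5289 -0.3083  0.4029] F [ 0.5 -0.9  0.7] w 0.0851
axes x [ 1.     0.014 -0.001] z [-0.001 -0.001 -1.   ] yaw deg 0.82
to [0.535, -0.305, 0.4] units [ 0.051 -0.027  0.024]
[  86   28   66   56 2831] [ 0.3886 -0.1735  0.1451]
((109.08631896972656, 53.426753997802734), (44.71580505371094, 53.23869323730469), 31.421125411987305) [[ 0.38312797 -0.17172111  0.145     ]] [ 0.38304443 -0.17168226  0.14527136]
[  89  187   64   58 2706] [ 0.3857 -0.2861  0.1452]
((111.99053192138672, 219.02828979492188), (45.04767608642578, 50.59284210205078), 166.14431762695312) [[ 0.37995478 -0.28782784  0.145     ]] [ 0.37989085 -0.28782217  0.14527748]
[ 304  206   56   65 2860] [ 0.5347 -0.3     0.1456]
((331.6492004394531, 241.69273376464844), (55.108154296875, 56.5827751159668), 4.520252704620361) [[ 0.53491394 -0.30219924  0.145     ]] [ 0.53490422 -0.30210626  0.14559176]
[ 306  397  129   27 1776] [ 0.608  -0.5589  0.018 ]
```

View pics/w1.png

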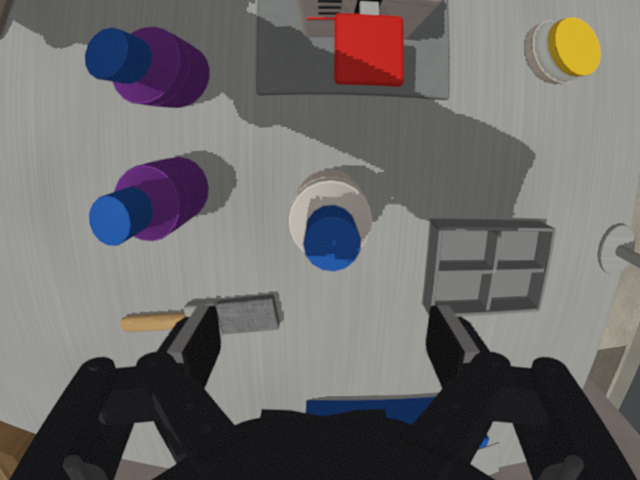

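The wrist view shows the white bottle's cap at (332,240). Its axis is at about (0.535, -0.304), and the top, scene and wrist views agree within 3 mm. Next I descend and grip.

Request:
apply_moves:
  dp:
    - [0.05,-0.035,0]
    - [0,0,0.25]
    - [0,0,0.25]
    - [0,0,0.2]
    - [0,0,0.15]
    - [0,0,0.05]
    - [0,0,0]
  twist:
    - [0,0,0.005]
    - [0,0,0]
    - [0,0,0]
    - [0,0,0]
    - [0,0,0]
    - [0,0,0]
    - [0,0,0]
  jaw: [0,0,0,0,0,0,0]

```text
clock: 2.9
tcp_pos: [0.5294, -0.317, 0.2925]
orientation: [3.133, -0.029, -0.002]
contact_force: [0.8, -0.2, 0.2]
grip_width: 0.0852
```

```bash
python3 -c "
from st import *
to([.535,-.304,.283])"
```

```text
2.9 [ 0.5294 -0.317   0.2925] F [ 0.8 -0.2  0.2] w 0.0852
axes x [ 1.    -0.019 -0.001] z [-0.001 -0.009 -1.   ] yaw deg -1.08
to [0.535, -0.304, 0.283] units [ 0.044 -0.11   0.078]
```

Request:
apply_moves:
  dp:
    - [0.045,-0.11,0.0]
    - [0,0,0]
  twist:
    - [0.0,0,-0.009]
    - [0,0,0]
  jaw: [0,0]

```text
clock: 3.1
tcp_pos: [0.5356, -0.3043, 0.2939]
orientation: [3.132, -0.001, 0.001]
contact_force: [-0.1, -0.0, 0.0]
grip_width: 0.0854
```

```bash
python3 -c "
from st import *
to([.535,-.304,.283]);print(R.round(4))"
```

```text
3.1 [ 0.5356 -0.3043  0.2939] F [-0.1 -0.   0. ] w 0.0854
axes x [ 1.    -0.001  0.001] z [ 0.001 -0.01  -1.   ] yaw deg -0.05
to [0.535, -0.304, 0.283] units [-0.005 -0.003  0.091]
[[ 1.0e+00 -9.0e-04  7.0e-04]
 [-9.0e-04 -1.0e+00 -9.9e-03]
 [ 7.0e-04  9.9e-03 -1.0e+00]]
```

Request:
apply_moves:
  dp:
    - [0,0,0.09]
    - [0,0,0]
    - [0,0,0]
    - [0,0,0]
    - [0,0,0]
    - [0,0,0]
    - [0,0,0]
    - [0,0,0]
    - [0,0,0]
  twist:
    - [0.005,0,0]
    - [0,0,0]
    - [0,0,0]
    - [0,0,0]
    - [0,0,0]
    - [0,0,0]
    - [0,0,0]
    - [0,0,0]
    - [0,0,0]
  jaw: [0,0,255,255,255,255,255,255,255]
  grip_force: 50

```text
clock: 4.0
tcp_pos: [0.5362, -0.3044, 0.2848]
orientation: [3.141, -0.001, 0.006]
contact_force: [-0.6, 0.6, 0.3]
grip_width: 0.037
```

```bash
python3 -c "
from st import *
to([.535,-.304,.283]);print(R.round(4))"
```

```text
4.0 [ 0.5362 -0.3044  0.2848] F [-0.6  0.6  0.3] w 0.037
axes x [ 1.    -0.001  0.004] z [ 0.004 -0.001 -1.   ] yaw deg -0.04
to [0.535, -0.304, 0.283] units [-0.01  -0.004  0.015]
[[ 1.0e+00 -7.0e-04  3.6e-03]
 [-7.0e-04 -1.0e+00 -7.0e-04]
 [ 3.6e-03  7.0e-04 -1.0e+00]]
```

Request:
apply_moves:
  dp:
    - [0,0,-0.2]
    - [0,0,-0.3]
    - [0,0,-0.3]
    - [0,0,-0.3]
    - [0,0,-0.3]
    - [0,0,-0.2]
    - [0,0,0]
  twist:
    - [0,0,0]
    - [0,0,0]
    - [0,0,0]
    - [0,0,0]
    - [0,0,0]
    - [0,0,0]
    - [0,0,0]
  jaw: [255,255,255,255,255,255,255]

```text
clock: 4.7
tcp_pos: [0.5337, -0.3039, 0.475]
orientation: [-3.134, -0.001, 0.018]
contact_force: [1.5, 0.5, -5.2]
grip_width: 0.0367
```

```bash
python3 -c "
from st import *
to([.53,-.14,.475]);print(R.round(4))"
```

```text
4.7 [ 0.5337 -0.3039  0.475 ] F [ 1.5  0.5 -5.2] w 0.0367
axes x [ 1.     0.    -0.011] z [-0.011  0.007 -1.   ] yaw deg 0.03
to [0.53, -0.14, 0.475] units [-0.031 -1.366  0.01 ]
[[ 9.999e-01  4.000e-04 -1.140e-02]
 [ 5.000e-04 -1.000e+00  7.200e-03]
 [-1.140e-02 -7.200e-03 -9.999e-01]]
```

Request:
apply_moves:
  dp:
    - [0,-0.2,0]
    - [0,-0.3,0]
    - [0,-0.3,0]
    - [0,-0.3,0]
    - [0,-0.1,0]
    - [0,0,0]
    - [0,0,0]
  twist:
    - [-0.003,0.005,0]
    - [0,0,0]
    - [0,0,0]
    - [0,0,0]
    - [0,0,0]
    - [0,0,0]
    - [0,0,0]
  jaw: [255,255,255,255,255,255,255]

```text
clock: 5.4
tcp_pos: [0.5299, -0.157, 0.4598]
orientation: [-3.136, 0.004, 0.031]
contact_force: [0.1, 0.2, -5.5]
grip_width: 0.0369
```

```bash
python3 -c "
from st import *
to([.53,-.0,.475]);print(R.round(4))
f=frame('wrist');cv2.imwrite('pics/w2.png',f['color'][...,::-1]);np.savez('w2.npz',P=cloud(f),c=f['color'],M=f['M'],K=f['intrinsics'])
f=frame('top');cv2.imwrite('pics/t2.png',cv2.resize(f['color'][190:310,230:450,::-1],None,fx=3,fy=3))
"
```

```text
5.4 [ 0.5299 -0.157   0.4598] F [ 0.1  0.2 -5.5] w 0.0369
axes x [ 1.    -0.002 -0.02 ] z [-0.02   0.005 -1.   ] yaw deg -0.14
to [0.53, -0.0, 0.475] units [-0.005 -1.309 -0.12 ]
[[ 0.9998 -0.0025 -0.0197]
 [-0.0024 -1.      0.005 ]
 [-0.0197 -0.005  -0.9998]]
```

View pics/w2.png

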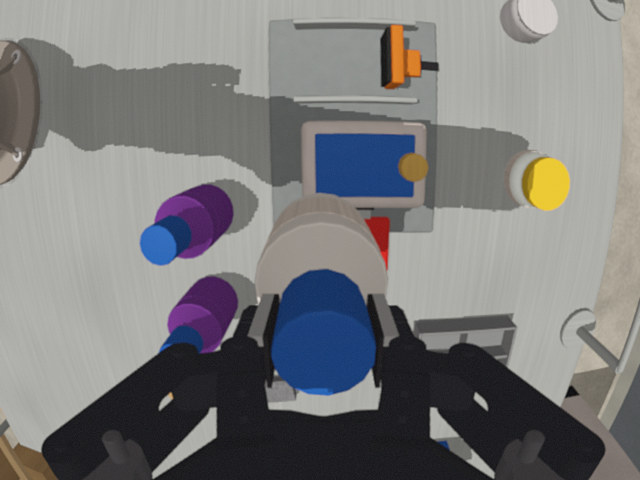

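View pics/t2.png

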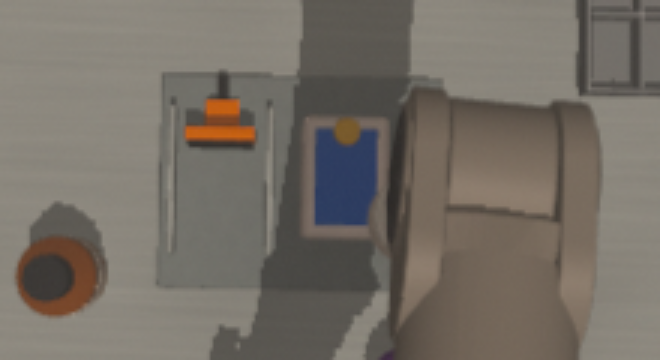

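The wrist view shows the guides at rows 22 and 99 and the stop at columns 383-405, with its rubber face at the left. I measure them now.

```bash
python3 - <<'E'
from h import *
d=np.load('w2.npz');P=d['P'];c=d['c']
x,y,z=P[...,0],P[...,1],P[...,2]
box=(x>.44)&(x<.67)&(y>-.075)&(y<.07)
g=box&(abs(z-.040)<.006)&(abs(x-.53)<.05)
q=P[g];
for s in (-1,1):
    k=q[(q[:,1]*s)>0.02]; print("guide",len(k),np.percentile(k[:,1],[3,50,97]).round(4),"z",np.median(k[:,2]).round(4),"x slope",np.polyfit(k[:,0],k[:,1],1).round(4))
k=P[box&(z>.03)&(z<.05)];
for s in (-1,1):
    kk=k[(k[:,1]*s)>.025]; print("guide x ext",np.percentile(kk[:,0],[1,99]).round(4))
s=box&(abs(y)<.03)&(z>.02)&(z<.08)&(x>.57)&(x<.61)
k=P[s];hs=cv2.cvtColor(c,cv2.COLOR_RGB2HSV)[s]
dark=hs[:,2]<70; og=(hs[:,1]>180)&(hs[:,2]>100)
for n,m in(("dark",dark),("orange",og)):
    for lo in (.02,.035,.05,.06,.068):
        mm=m&(k[:,2]>lo)&(k[:,2]<lo+.01)
        if mm.sum()>5: print(n,lo,mm.sum(),"x",np.percentile(k[mm,0],[5,50,95]).round(4),"y",np.percentile(k[mm,1],[3,97]).round(4))
pl=P[(abs(z-.012)<.004)&(x>.4)&(x<.7)&(y>-.22)&(y<.09)];print("plate",np.percentile(pl,[.5,99.5],axis=0).round(4),np.median(pl[:,2]))
col=P[(z>.139)&(z<.150)&(x>.45)&(x<.65)&(y>-.16)&(y<-.05)];print("col",np.percentile(col,[1,99],axis=0).round(4),cv2.minAreaRect(col[:,:2].astype(np.float32)))
br=P[(z>.1515)&(z<.162)&(x>.55)&(x<.65)&(y>-.15)&(y<-.05)];print("brass",len(br),np.percentile(br,[2,98],axis=0).round(4))
E
cd pics; python3 -c "
import cv2;i=cv2.imread('w2.png')[0:260,230:470];cv2.imwrite('w2c.png',cv2.resize(i,None,fx=2.3,fy=2.3,interpolation=2))"
```

```text
guide 509 [-0.0465 -0.0437 -0.0404] z 0.0404 x slope [ 0.007  -0.0474]
guide 554 [0.0391 0.0413 0.0449] z 0.0401 x slope [0.0055 0.0387]
guide x ext [0.4939 0.6192]
guide x ext [0.4924 0.6181]
dark 0.02 46 x [0.584  0.5845 0.5849] y [-0.0272  0.0247]
dark 0.035 62 x [0.5839 0.5844 0.585 ] y [-0.027   0.0232]
dark 0.05 80 x [0.5839 0.5844 0.5851] y [-0.0281  0.0253]
dark 0.06 226 x [0.584  0.5853 0.5873] y [-0.0271  0.026 ]
dark 0.068 151 x [0.5844 0.5856 0.5874] y [-0.0263  0.0253]
orange 0.02 22 x [0.6089 0.6091 0.61  ] y [-0.02   0.013]
orange 0.035 9 x [0.5879 0.5896 0.5961] y [-0.03   -0.0285]
orange 0.05 19 x [0.5885 0.5928 0.5971] y [-0.0299 -0.0285]
orange 0.06 42 x [0.5883 0.5886 0.5936] y [-0.0297  0.0194]
orange 0.068 705 x [0.5885 0.5935 0.5993] y [-0.0281  0.0268]
plate [[ 0.4615 -0.1911  0.0104]
 [ 0.6508  0.0511  0.0153]] 0.01285809662400439
col [[ 0.5104 -0.1366  0.1392]
 [ 0.6033 -0.0727  0.1455]] ((0.5569965243339539, -0.10537281632423401), (0.09668038040399551, 0.06760801374912262), 0.9910827875137329)
brass 627 [[ 0.5828 -0.1138  0.1534]
 [ 0.6019 -0.0949  0.1583]]
```

View pics/w2c.png

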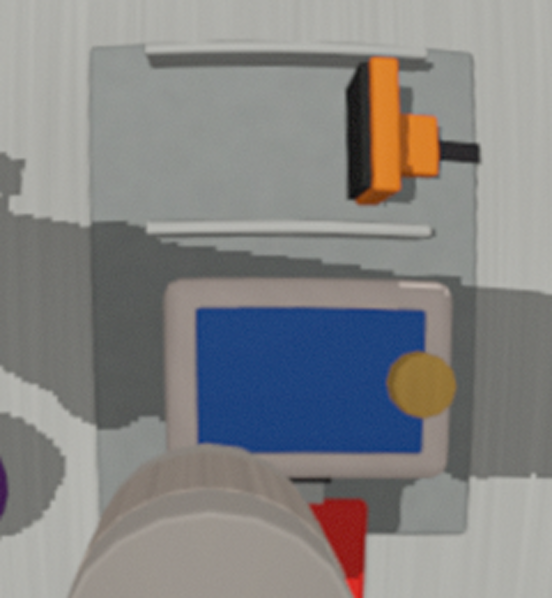

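Request:
apply_moves:
  dp:
    - [0,-0.1,-0.12]
    - [0,-0.3,-0.02]
    - [0,-0.3,-0.02]
    - [0,-0.3,-0.02]
    - [0,-0.2,-0.02]
    - [0,-0.08,0]
    - [0,0,0]
  twist:
    - [-0.002,0.009,0]
    - [0,0.001,0]
    - [0,0.001,0]
    - [0,0.001,0]
    - [0,0.001,0]
    - [0,0,0]
    - [0,0,0]
  jaw: [255,255,255,255,255,255,255]

```text
clock: 6.2
tcp_pos: [0.5326, -0.0038, 0.4909]
orientation: [3.141, -0.029, 0.032]
contact_force: [-0.2, -0.8, -4.6]
grip_width: 0.0364
```

```bash
python3 -c "
from st import *
to([.528,-.0012,.475]);print(R.round(4))
"
```

```text
6.2 [ 0.5326 -0.0038  0.4909] F [-0.2 -0.8 -4.6] w 0.0364
axes x [ 1.    -0.019  0.02 ] z [ 0.02 -0.   -1.  ] yaw deg -1.07
to [0.528, -0.0012, 0.475] units [-0.042 -0.021  0.132]
[[ 9.996e-01 -1.870e-02  2.040e-02]
 [-1.870e-02 -9.998e-01 -4.000e-04]
 [ 2.040e-02  1.000e-04 -9.998e-01]]
```

Request:
apply_moves:
  dp:
    - [-0.04,-0.02,0.1]
    - [0,0,0.2]
    - [0,0,0.3]
    - [0,0,0.3]
    - [0,0,0.2]
    - [0,0,0]
    - [0,0,0]
  twist:
    - [0,-0.0095,-0.012]
    - [0,0,0]
    - [0,0,0]
    - [0,0,0]
    - [0,0,0]
    - [0,0,0]
    - [0,0,0]
  jaw: [255,255,255,255,255,255,255]

```text
clock: 6.9
tcp_pos: [0.5267, -0.0134, 0.3517]
orientation: [3.136, -0.005, -0.01]
contact_force: [0.1, 0.3, -5.6]
grip_width: 0.037
```

```bash
python3 -c "
from st import *
to([.528,-.0012,.36]);print(R.round(4))
f=frame('wrist');cv2.imwrite('pics/w3.png',f['color'][...,::-1])
f=frame('top');cv2.imwrite('pics/t3.png',cv2.resize(f['color'][190:310,230:450,::-1],None,fx=3,fy=3))
"
```

```text
6.9 [ 0.5267 -0.0134  0.3517] F [ 0.1  0.3 -5.6] w 0.037
axes x [ 1.    -0.003 -0.006] z [-0.006 -0.006 -1.   ] yaw deg -0.17
to [0.528, -0.0012, 0.36] units [ 0.01  -0.101 -0.07 ]
[[ 1.     -0.0029 -0.0063]
 [-0.003  -1.     -0.0058]
 [-0.0063  0.0059 -1.    ]]
```

View pics/w3.png

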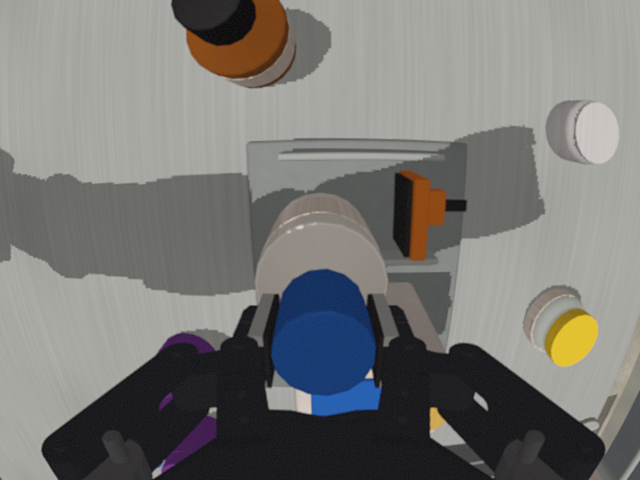

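Request:
apply_moves:
  dp:
    - [0.01,-0.1,0]
    - [0,0,0]
    - [0,0,0]
  twist:
    - [0.003,0.003,-0.005]
    - [0,0,0]
    - [0,0,0]
  jaw: [255,255,255]

```text
clock: 7.3
tcp_pos: [0.5295, 0.0002, 0.3559]
orientation: [-3.141, -0.013, -0.014]
contact_force: [-0.4, 0.2, -5.1]
grip_width: 0.0365
```

```bash
cat > bot.py <<'E'
from st import *
from scipy.optimize import least_squares
def body(f,zlo,zhi,Rr=.034,box=None):
    P=cloud(f);hs=f['hsv'];x,y,z=P[...,0],P[...,1],P[...,2]
    m=(abs(x-box[0])<.05)&(abs(y-box[1])<.045)&(z>zlo)&(z<zhi)
    p=P[m]
    s=least_squares(lambda c:np.hypot(p[:,0]-c[0],p[:,1]-c[1])-Rr,[box[0],box[1]],loss="soft_l1",f_scale=.001)
    return len(p),s.x.round(4),np.abs(s.fun).mean().round(4)
E
python3 -c "
from bot import *
to([.528,-.0012,.36]);print(R.round(4))
f=frame('wrist');b=o['tcp_pos']
print(body(f,.085,.14,box=(b[0],b[1]+.0)))
for lo in (.085,.10,.115,.13): print(lo,body(f,lo,lo+.015,box=(b[0],b[1])))
"
```

```text
7.3 [5.295e-01 2.000e-04 3.559e-01] F [-0.4  0.2 -5.1] w 0.0365
axes x [1.    0.008 0.009] z [ 0.009  0.001 -1.   ] yaw deg 0.48
to [0.528, -0.0012, 0.36] units [-0.012  0.011 -0.034]
[[ 9.999e-01  8.300e-03  8.600e-03]
 [ 8.300e-03 -1.000e+00  1.000e-03]
 [ 8.600e-03 -9.000e-04 -1.000e+00]]
(1588, array([0.5306, 0.0011]), np.float64(0.0002))
0.085 (256, array([0.5304, 0.001 ]), np.float64(0.0002))
0.1 (360, array([0.5305, 0.0012]), np.float64(0.0002))
0.115 (480, array([0.5306, 0.0012]), np.float64(0.0002))
0.13 (694, array([0.5308, 0.0009]), np.float64(0.0002))
```

Request:
apply_moves:
  dp:
    - [0,0.01,0.1]
    - [0,0,0.1]
    - [0,0,0]
  twist:
    - [0,-0.004,0]
    - [0,0,0]
    - [0,0,0]
  jaw: [255,255,255]

```text
clock: 7.65
tcp_pos: [0.5297, -0.0007, 0.3306]
orientation: [-3.141, -0.014, -0.002]
contact_force: [-0.8, -0.1, -5.3]
grip_width: 0.0369
```

```bash
python3 -c "
from bot import *
to([.528,-.0022,.31]);print(R.round(4))
f=frame('wrist');b=o['tcp_pos']
print(body(f,.065,.12,box=(b[0],b[1]+.0)))
"
```

```text
7.65 [ 0.5297 -0.0007  0.3306] F [-0.8 -0.1 -5.3] w 0.0369
axes x [1.    0.009 0.001] z [ 0.001  0.001 -1.   ] yaw deg 0.51
to [0.528, -0.0022, 0.31] units [-0.014  0.013  0.172]
[[ 1.      0.0089  0.0011]
 [ 0.0089 -1.      0.001 ]
 [ 0.0011 -0.001  -1.    ]]
(1707, array([5.291e-01, 2.000e-04]), np.float64(0.0002))
```

Request:
apply_moves:
  dp:
    - [0,0.012,0.1]
    - [0,0,0.1]
    - [0,0,0.04]
    - [0,0,0]
  twist:
    - [0,0,0]
    - [0,0,0]
    - [0,0,0]
    - [0,0,0]
  jaw: [255,255,255,255]

```text
clock: 8.1
tcp_pos: [0.5299, -0.0025, 0.2992]
orientation: [-3.141, -0.013, -0.001]
contact_force: [0.2, 0.1, -5.2]
grip_width: 0.0365
```

```bash
python3 -c "
from bot import *
to([.528,-.0022,.297]);print(R.round(4))
f=frame('wrist');b=o['tcp_pos']
print(body(f,.045,.09,box=(b[0],b[1]+.0)))
"
```

```text
8.1 [ 0.5299 -0.0025  0.2992] F [ 0.2  0.1 -5.2] w 0.0365
axes x [1.    0.008 0.001] z [ 0.001  0.001 -1.   ] yaw deg 0.48
to [0.528, -0.0022, 0.297] units [-0.016 -0.003  0.018]
[[ 1.0e+00  8.5e-03  6.0e-04]
 [ 8.5e-03 -1.0e+00  1.1e-03]
 [ 6.0e-04 -1.1e-03 -1.0e+00]]
(1571, array([ 0.5293, -0.0016]), np.float64(0.0002))
```

Request:
apply_moves:
  dp:
    - [0,0,0.012]
    - [0,0,0]
    - [0.07,0,0]
    - [0.055,0,0]
    - [0,0,0]
  twist:
    - [0,0,0]
    - [0,0,0]
    - [0,0,0]
    - [0,0,0]
    - [0,0,0]
  jaw: [255,255,255,255,255]

```text
clock: 8.65
tcp_pos: [0.5472, -0.0022, 0.2995]
orientation: [-3.14, -0.013, -0.007]
contact_force: [1.0, 0.3, -4.9]
grip_width: 0.0368
```

```bash
python3 -c "
from bot import *
to([.551,-.0022,.297]);print(R.round(4))
f=frame('wrist');b=o['tcp_pos']
print(body(f,.045,.09,box=(b[0],b[1]+.0)))
"
```

```text
8.65 [ 0.5472 -0.0022  0.2995] F [ 1.   0.3 -4.9] w 0.0368
axes x [1.    0.008 0.004] z [ 0.004  0.001 -1.   ] yaw deg 0.48
to [0.551, -0.0022, 0.297] units [0.031 0.    0.021]
[[ 1.      0.0084  0.0043]
 [ 0.0084 -1.      0.0012]
 [ 0.0044 -0.0012 -1.    ]]
(3969, array([0.5584, 0.001 ]), np.float64(0.0045))
```

Request:
apply_moves:
  dp:
    - [0,0,0.03]
    - [0,0,0.0]
    - [0.02,0,0.0]
    - [0,0,0]
  twist:
    - [0,-0.002,0]
    - [0,0,0]
    - [0,0,0]
    - [0,0,0]
  jaw: [255,255,255,255]

```text
clock: 9.1
tcp_pos: [0.5493, -0.0018, 0.2965]
orientation: [-3.141, -0.013, 0.002]
contact_force: [0.8, 0.4, -3.8]
grip_width: 0.037
```

```bash
cat >> bot.py <<'E'
def body2(f,zlo,zhi,box):
    P=cloud(f);h=f['hsv'];P=P.copy();P[((h[...,1]>110)|(h[...,2]<75))]=np.nan;P[P[...,0]>.5835]=np.nan
    g=dict(f);x,y,z=P[...,0],P[...,1],P[...,2]
    m=(abs(x-box[0])<.04)&(abs(y-box[1])<.045)&(z>zlo)&(z<zhi);p=P[m]
    s=least_squares(lambda c:np.hypot(p[:,0]-c[0],p[:,1]-c[1])-.034,box[:2],loss="soft_l1",f_scale=.001)
    return len(p),s.x.round(4),np.abs(s.fun).mean().round(4),p
E
python3 -c "
from bot import *
to([.551,-.0022,.297]);print(R.round(4))
f=frame('wrist');b=o['tcp_pos'];cv2.imwrite('pics/w4.png',f['color'][...,::-1])
print(body2(f,.045,.09,(b[0],b[1]+.0))[:3])
"
```

```text
9.1 [ 0.5493 -0.0018  0.2965] F [ 0.8  0.4 -3.8] w 0.037
axes x [ 1.     0.009 -0.001] z [-0.001  0.001 -1.   ] yaw deg 0.49
to [0.551, -0.0022, 0.297] units [ 0.014  0.004 -0.004]
[[ 1.0e+00  8.5e-03 -1.0e-03]
 [ 8.5e-03 -1.0e+00  7.0e-04]
 [-1.0e-03 -7.0e-04 -1.0e+00]]
(1653, array([ 0.549, -0.001]), np.float64(0.0003))
```

View pics/w4.png

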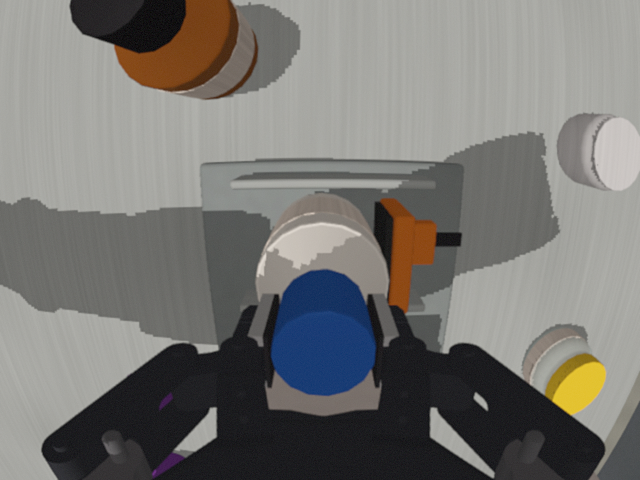

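The wrist view shows the bottle between the guides with its right edge at (388,280), a millimetre or two short of the black face. I nudge it in until there is force.

Request:
apply_moves:
  dp:
    - [0.015,0,0.01]
    - [0.015,0,0]
    - [0,0,0]
  twist:
    - [0,0,0]
    - [0,0,0]
    - [0,0,0]
  jaw: [255,255,255]

```text
clock: 9.45
tcp_pos: [0.5519, -0.0014, 0.2966]
orientation: [3.141, 0.013, -0.007]
contact_force: [-1.5, 0.3, -4.1]
grip_width: 0.0373
```

```bash
python3 -c "
from bot import *
print(R.round(4))
f=frame('wrist');b=o['tcp_pos']
print(body2(f,.045,.09,(b[0],b[1]+.0))[:3])
"
```

```text
9.45 [ 0.5519 -0.0014  0.2966] F [-1.5  0.3 -4.1] w 0.0373
axes x [ 1.     0.008 -0.005] z [-0.005 -0.001 -1.   ] yaw deg 0.48
[[ 1.0e+00  8.4e-03 -4.7e-03]
 [ 8.4e-03 -1.0e+00 -5.0e-04]
 [-4.7e-03  5.0e-04 -1.0e+00]]
(1633, array([ 0.5507, -0.0008]), np.float64(0.0003))
```

Request:
apply_moves:
  dp:
    - [0.02,0,0.02]
    - [0.02,0,0.01]
    - [0,0,0]
  twist:
    - [0,0.002,0]
    - [0,0,0]
    - [0,0,0]
  jaw: [255,255,255]

```text
clock: 9.8
tcp_pos: [0.5534, -0.0005, 0.297]
orientation: [3.137, 0.012, -0.019]
contact_force: [0.8, -0.5, -5.3]
grip_width: 0.0369
```

```bash
python3 -c "
from bot import *
print(R.round(4))
f=frame('wrist');b=o['tcp_pos']
print(body2(f,.045,.09,(b[0],b[1]+.0))[:3])
"
```

```text
9.8 [ 5.534e-01 -5.000e-04  2.970e-01] F [ 0.8 -0.5 -5.3] w 0.0369
axes x [ 1.     0.008 -0.012] z [-0.012 -0.005 -1.   ] yaw deg 0.45
[[ 0.9999  0.0079 -0.0118]
 [ 0.0078 -1.     -0.0047]
 [-0.0118  0.0046 -0.9999]]
(1643, array([ 0.5506, -0.0009]), np.float64(0.0002))
```

Request:
apply_moves:
  dp:
    - [0,0,0.02]
    - [0,0,0.015]
    - [0,0,0.0]
    - [0,0,0]
  twist:
    - [0.002,0.005,0]
    - [0,0.0,0]
    - [0,0,0]
    - [0,0,0]
  jaw: [255,255,255,255]

```text
clock: 10.25
tcp_pos: [0.552, -0.0009, 0.2966]
orientation: [3.137, 0.01, -0.008]
contact_force: [-3.0, -0.4, -1.6]
grip_width: 0.0367
```

```bash
python3 -c "
from bot import *
print(R.round(4))
f=frame('wrist');b=o['tcp_pos']
print(body2(f,.045,.09,(b[0],b[1]+.0))[:3])
"
```

```text
10.25 [ 0.552  -0.0009  0.2966] F [-3.  -0.4 -1.6] w 0.0367
axes x [ 1.     0.007 -0.005] z [-0.005 -0.004 -1.   ] yaw deg 0.38
[[ 1.      0.0067 -0.005 ]
 [ 0.0067 -1.     -0.0043]
 [-0.005   0.0043 -1.    ]]
(1648, array([ 0.5508, -0.0011]), np.float64(0.0002))
```

Request:
apply_moves:
  dp:
    - [0,0,0]
    - [0,0,0]
    - [0,0,0]
    - [0,0,0]
    - [0,0,0]
  twist:
    - [0,0,0]
    - [0,0,0]
    - [0,0,0]
    - [0,0,0]
    - [0,0,0]
  jaw: [60,30,0,0,0]

```text
clock: 10.8
tcp_pos: [0.5546, -0.0008, 0.2974]
orientation: [3.139, 0.01, 0.002]
contact_force: [0.6, -0.2, -0.5]
grip_width: 0.0854
```

```bash
python3 -c "
from bot import *
print(R.round(4))
f=frame('wrist');b=o['tcp_pos']
print(body2(f,.045,.09,(b[0],b[1]+.0))[:3]);cv2.imwrite('pics/w5.png',f['color'][...,::-1])
f=frame('scene');cv2.imwrite('pics/s5.png',cv2.resize(f['color'][150:330,180:420,::-1],None,fx=3,fy=3))
"
```

```text
10.8 [ 0.5546 -0.0008  0.2974] F [ 0.6 -0.2 -0.5] w 0.0854
axes x [1.    0.006 0.002] z [ 0.002 -0.003 -1.   ] yaw deg 0.36
[[ 1.      0.0063  0.0016]
 [ 0.0063 -1.     -0.0028]
 [ 0.0016  0.0028 -1.    ]]
(1683, array([ 0.5498, -0.0013]), np.float64(0.0002))
```

View pics/w5.png

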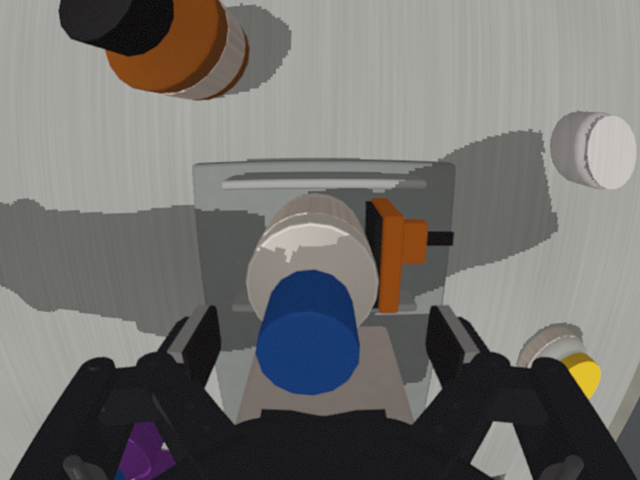

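View pics/s5.png

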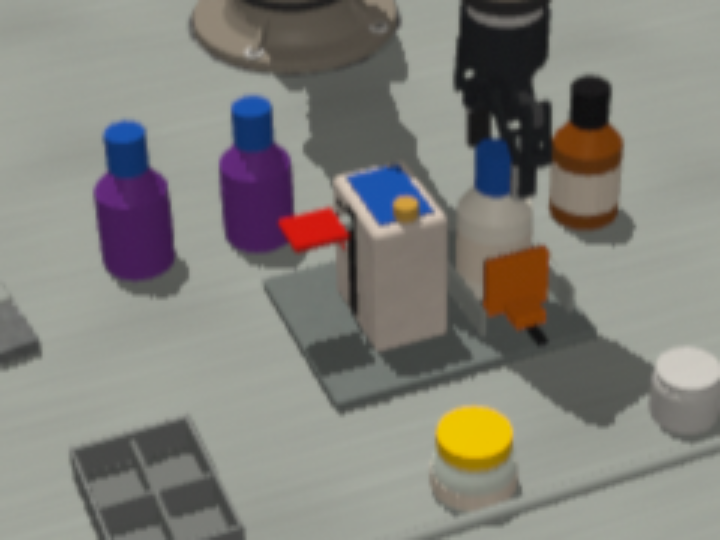

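The wrist view shows the open fingers clear of the cap at (308,330), and the body's edge at (377,265) against the black face. I check the gap within one view, where pose error cancels.

```bash
python3 -c "
from bot import *
f=frame('wrist');b=o['tcp_pos'];P=cloud(f);h=f['hsv']
n,c,e,_=body2(f,.045,.09,(b[0],b[1]));print(c,e)
m=(h[...,2]<60)&(abs(P[...,1])<.032)&(P[...,2]>.055)&(P[...,2]<.069)&(abs(P[...,0]-.585)<.008)
q=P[m];print(len(q),np.percentile(q[:,0],[5,25,50,75]).round(4), 'dx',(c[0]-np.percentile(q[:,0],[5,25,50])).round(4))
q=P[(abs(P[...,2]-.04)<.005)&(P[...,1]>.03)&(P[...,1]<.055)&(abs(P[...,0]-.53)<.06)];print('guide inner y',np.percentile(q[:,1],[3,50]))
"
```

```text
10.9 [ 0.5545 -0.0008  0.2973] F [-0.2 -0.   0.3] w 0.0855
axes x [1.    0.006 0.001] z [ 0.001 -0.003 -1.   ] yaw deg 0.37
[ 0.5498 -0.0013] 0.0002
354 [0.5841 0.5844 0.5854 0.587 ] dx [-0.0343 -0.0346 -0.0356]
guide inner y [0.03166086 0.04290376]
```

Request:
apply_moves:
  dp:
    - [0,0,-0.1]
    - [0,0,-0.2]
    - [0,0,-0.3]
    - [0,0,-0.3]
    - [0,0,-0.2]
    - [0,0,0]
  twist:
    - [0,0,0]
    - [0,0,0]
    - [0,0,0]
    - [0,0,0]
    - [0,0,0]
    - [0,0,0]
  jaw: [0,0,0,0,0,0]

```text
clock: 11.55
tcp_pos: [0.5538, 0.0002, 0.4378]
orientation: [3.139, 0.012, 0.001]
contact_force: [0.0, -0.0, -0.3]
grip_width: 0.0853
```

```bash
python3 -c "
from bot import *
to([.557,-.19,.40]);print(R.round(4))
f=frame('wrist');cv2.imwrite('pics/w6.png',f['color'][...,::-1])
P=cloud(f);h=f['hsv'].astype(int)
m=((h[...,0]<5)|(h[...,0]>175))&(h[...,1]>180)&(h[...,2]>100);q=P[m];print(m.sum())
if m.sum()>20: print(np.percentile(q,[2,50,98],axis=0))
"
```

```text
11.55 [5.538e-01 2.000e-04 4.378e-01] F [ 0.  -0.  -0.3] w 0.0853
axes x [1.    0.008 0.001] z [ 0.001 -0.002 -1.   ] yaw deg 0.45
to [0.557, -0.19, 0.4] units [0.014 1.584 0.319]
[[ 1.0e+00  7.9e-03  8.0e-04]
 [ 7.9e-03 -1.0e+00 -2.2e-03]
 [ 8.0e-04  2.2e-03 -1.0e+00]]
1373
[[nan nan nan]
 [nan nan nan]
 [nan nan nan]]
```

View pics/w6.png

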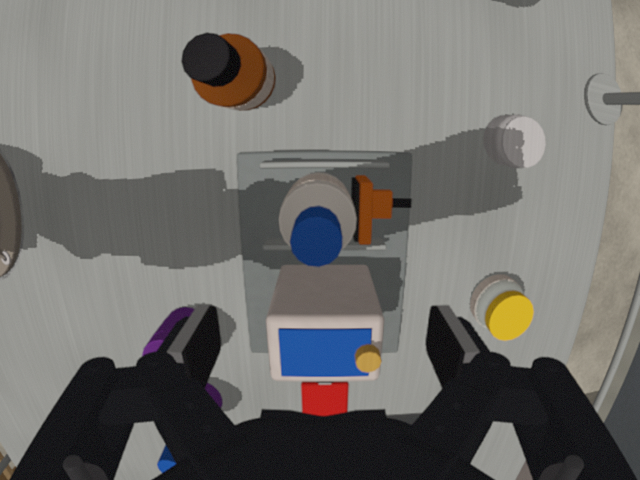

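The wrist view shows the bottle docked with its cap at (317,237) and the stop at (365,210), and the red pad at (325,398). I move over to the lever and close the jaws.

Request:
apply_moves:
  dp:
    - [0.01,0.2,0]
    - [0,0.3,0]
    - [0,0.3,0]
    - [0,0.3,0]
    - [0,0.3,0]
    - [0,0.15,0]
    - [0,0,0]
    - [0,0,0]
  twist:
    - [0,0,0]
    - [0,0,0]
    - [0,0,0]
    - [0,0,0]
    - [0,0,0]
    - [0,0,0]
    - [0,0,0]
    - [0,0,0]
  jaw: [255,255,255,255,255,255,255,255]

```text
clock: 12.4
tcp_pos: [0.5538, -0.1902, 0.4306]
orientation: [-3.14, -0.021, 0.018]
contact_force: [-0.4, -0.7, -0.3]
grip_width: -0.0
```

```bash
python3 -c "
from bot import *
to([.557,-.19,.35]);print(R.round(4))
f=frame('wrist');cv2.imwrite('pics/w7.png',f['color'][...,::-1])
P=cloud(f);h=f['hsv'].astype(int)
m=((h[...,0]<5)|(h[...,0]>175))&(h[...,1]>180)&(h[...,2]>100)&(P[...,2]>.11);q=P[m];print(m.sum())
if m.sum()>20: print(np.nanpercentile(q,[2,50,98],axis=0).round(4))
"
```

```text
12.4 [ 0.5538 -0.1902  0.4306] F [-0.4 -0.7 -0.3] w -0.0
axes x [ 1.     0.013 -0.011] z [-0.011  0.001 -1.   ] yaw deg 0.76
to [0.557, -0.19, 0.35] units [ 0.035 -0.001  0.671]
[[ 0.9998  0.0132 -0.0115]
 [ 0.0132 -0.9999  0.0013]
 [-0.0114 -0.0015 -0.9999]]
3573
[[ 0.5372 -0.1972  0.1273]
 [ 0.5578 -0.1736  0.1288]
 [ 0.5788 -0.1516  0.1303]]
```

View pics/w7.png

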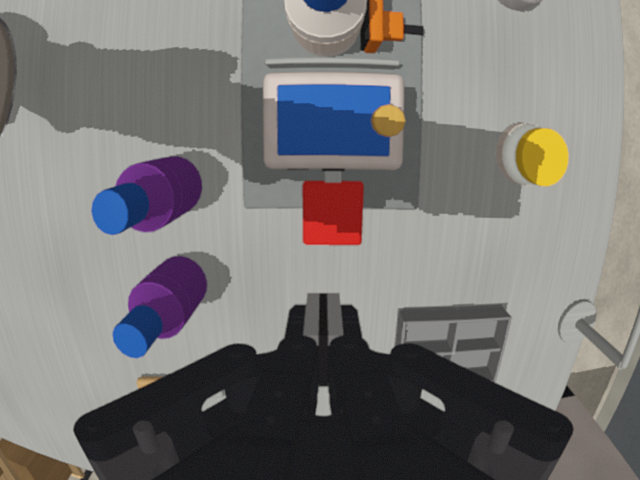

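The wrist view shows the closed fingertips at (322,297). The red pad spans (303-363, 181-245), its top at z 0.129 and its centre near (0.558, -0.176). Next I descend to just above it.

Request:
apply_moves:
  dp:
    - [0.03,0,0.1]
    - [0,0,0.2]
    - [0,0,0.2]
    - [0,0,0.2]
    - [0,0,0.1]
    - [0,0,0]
    - [0,0,0]
  twist:
    - [0,0.0055,0.003]
    - [0,0,0]
    - [0,0,0]
    - [0,0,0]
    - [0,0,0]
    - [0,0,0]
    - [0,0,0]
  jaw: [255,255,255,255,255,255,255]

```text
clock: 13.15
tcp_pos: [0.5593, -0.1772, 0.3331]
orientation: [-3.136, -0.037, -0.005]
contact_force: [-0.2, -0.4, 0.7]
grip_width: 0.0001
```

```bash
python3 -c "
from bot import *
to([.557,-.19,.31]);print(R.round(4))
"
```

```text
13.15 [ 0.5593 -0.1772  0.3331] F [-0.2 -0.4  0.7] w 0.0001
axes x [1.    0.024 0.003] z [ 0.003  0.005 -1.   ] yaw deg 1.37
to [0.557, -0.19, 0.31] units [-0.022  0.107  0.192]
[[ 0.9997  0.0239  0.0032]
 [ 0.0239 -0.9997  0.0051]
 [ 0.0033 -0.0051 -1.    ]]
```

Request:
apply_moves:
  dp:
    - [-0.02,0.107,0.0]
    - [0,0,0]
    - [0,0,0.08]
    - [0,0,0.07]
    - [0,0,0]
  twist:
    - [-0.0024,-0.0015,0.008]
    - [0,0,0]
    - [0,0,0]
    - [0,0,0]
    - [0,0,0]
  jaw: [255,255,255,255,255]

```text
clock: 13.65
tcp_pos: [0.5581, -0.1918, 0.3174]
orientation: [3.139, 0.007, 0.009]
contact_force: [0.7, 0.3, 0.2]
grip_width: 0.0
```

```bash
python3 -c "
from bot import *
to([.557,-.19,.305]);print(R.round(4))
f=frame('wrist');cv2.imwrite('pics/w8.png',f['color'][...,::-1])
f=frame('scene');cv2.imwrite('pics/s8.png',cv2.resize(f['color'][150:330,180:420,::-1],None,fx=3,fy=3))
"
```

```text
13.65 [ 0.5581 -0.1918  0.3174] F [0.7 0.3 0.2] w 0.0
axes x [1.    0.005 0.006] z [ 0.006 -0.003 -1.   ] yaw deg 0.26
to [0.557, -0.19, 0.305] units [-0.01  -0.015  0.103]
[[ 1.      0.0046  0.0058]
 [ 0.0046 -1.     -0.0026]
 [ 0.0057  0.0027 -1.    ]]
```

View pics/w8.png

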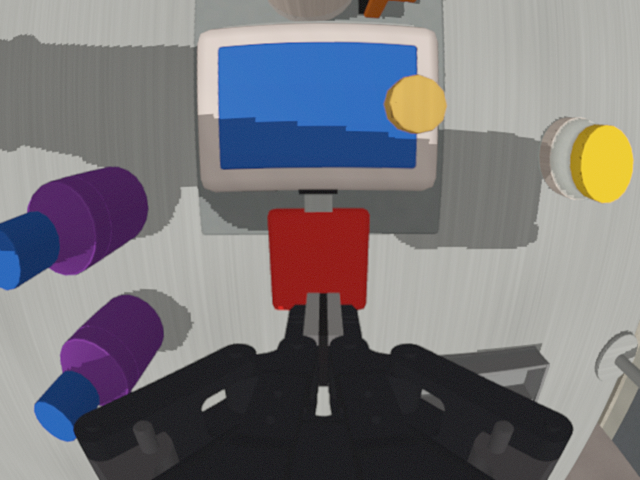

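View pics/s8.png

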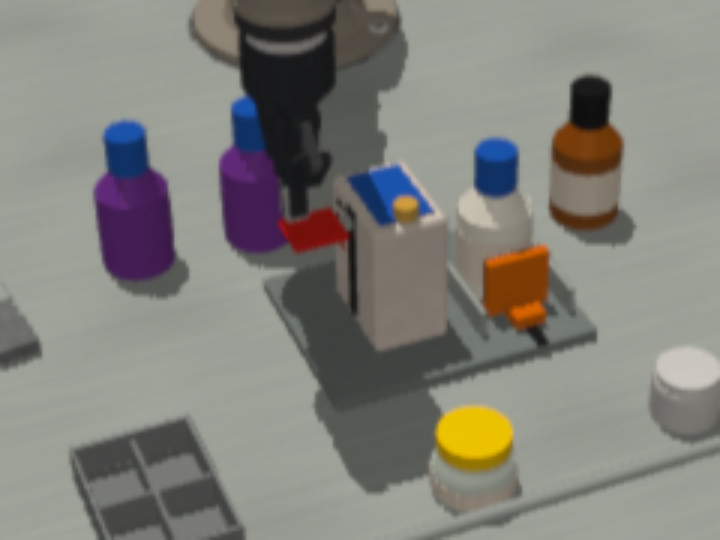

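The wrist view shows the fingertip at (323,295) only just over the pad's outer edge at row 307. I shift inward about 8 mm.

Request:
apply_moves:
  dp:
    - [0,-0.07,0]
    - [0,0,0]
    - [0,0,0.05]
    - [0,0,0]
  twist:
    - [0.001,-0.003,0]
    - [0,0,0]
    - [0,0,0]
    - [0,0,0]
  jaw: [255,255,255,255]

```text
clock: 14.15
tcp_pos: [0.5588, -0.1818, 0.3122]
orientation: [3.141, 0.009, 0.001]
contact_force: [-0.6, -0.1, -0.3]
grip_width: -0.0002
```

```bash
python3 -c "
from bot import *
to([.557,-.183,.302]);print(R.round(4))
"
```

```text
14.15 [ 0.5588 -0.1818  0.3122] F [-0.6 -0.1 -0.3] w -0.0002
axes x [1.    0.006 0.001] z [ 0.001 -0.    -1.   ] yaw deg 0.34
to [0.557, -0.183, 0.302] units [-0.015  0.01   0.085]
[[ 1.e+00  6.e-03  8.e-04]
 [ 6.e-03 -1.e+00 -4.e-04]
 [ 8.e-04  4.e-04 -1.e+00]]
```

Request:
apply_moves:
  dp:
    - [0,0,0.06]
    - [0,0,0.05]
    - [0,0,0]
  twist:
    - [0,0,0]
    - [0,0,0]
    - [0,0,0]
  jaw: [255,255,255]

```text
clock: 14.45
tcp_pos: [0.5591, -0.1819, 0.2987]
orientation: [3.141, 0.009, 0.003]
contact_force: [-1.7, -0.0, 7.8]
grip_width: 0.0003
```

Request:
apply_moves:
  dp:
    - [0,0,0.04]
    - [0,0,0.04]
    - [0,0,0]
  twist:
    - [0,0,0]
    - [0,0,0]
    - [0,0,0]
  jaw: [255,255,255]

```text
clock: 14.75
tcp_pos: [0.5592, -0.1819, 0.2891]
orientation: [3.141, 0.008, 0.002]
contact_force: [-1.1, 0.5, 3.6]
grip_width: 0.0
```

Request:
apply_moves:
  dp:
    - [0,0,0.0]
    - [0,0,0.0]
    - [0,0,0]
  twist:
    - [0,0,0]
    - [0,0,0]
    - [0,0,0]
  jaw: [255,255,255]

```text
clock: 15.05
tcp_pos: [0.5592, -0.1819, 0.2893]
orientation: [3.141, 0.008, 0.002]
contact_force: [-0.6, 0.2, 2.9]
grip_width: 0.0002
```

```bash
cat > lev.py <<'E'
from bot import *
import sys
print(R.round(4))
f=frame('wrist');P=cloud(f);h=f['hsv'].astype(int)
m=((h[...,0]<6)|(h[...,0]>174))&(h[...,1]>170)&(h[...,2]>60)&(P[...,0]>.53)&(P[...,0]<.585)&(P[...,1]<-.148)&(P[...,1]>-.205)&(P[...,2]>.05)
q=P[m];z=np.median(q[:,2]);print("pad z wrist",len(q),z.round(4),"lever",(.128-z).round(4),(.1288-z).round(4),"tip-based",round(.128-(o['tcp_pos'][2]-.173),4))
g=frame('scene');Q=cloud(g);h=g['hsv'].astype(int)
m=((h[...,0]<6)|(h[...,0]>174))&(h[...,1]>170)&(h[...,2]>60)&(Q[...,0]>.53)&(Q[...,0]<.585)&(Q[...,1]<-.148)&(Q[...,1]>-.21)&(Q[...,2]>.05)
q=Q[m];print("scene pad z",len(q),np.percentile(q[:,2],[10,50,75,90]).round(4))
if len(sys.argv)>1:
    cv2.imwrite(f'pics/w{sys.argv[1]}.png',f['color'][...,::-1]);cv2.imwrite(f'pics/s{sys.argv[1]}.png',cv2.resize(g['color'][150:330,180:420,::-1],None,fx=3,fy=3))
E
python3 lev.py 9
```

```text
15.05 [ 0.5592 -0.1819  0.2893] F [-0.6  0.2  2.9] w 0.0002
axes x [1.    0.005 0.001] z [ 0.001 -0.001 -1.   ] yaw deg 0.3
[[ 1.0e+00  5.3e-03  1.3e-03]
 [ 5.3e-03 -1.0e+00 -9.0e-04]
 [ 1.3e-03  9.0e-04 -1.0e+00]]
pad z wrist 7139 0.1165 lever 0.0115 0.0123 tip-based 0.0117
scene pad z 144 [0.1119 0.1144 0.1154 0.1165]
```

The tip-based reading, the wrist depth (0.0115) and the scene depth (about 0.0125) agree, and zero rows hold the position steady. I keep pressing.

Request:
apply_moves:
  dp:
    - [0,0,0.04]
    - [0,0,0.04]
    - [0,0,0]
  twist:
    - [0,0,0]
    - [0,0,0]
    - [0,0,0]
  jaw: [255,255,255]

```text
clock: 15.45
tcp_pos: [0.5593, -0.1819, 0.2806]
orientation: [3.14, 0.008, 0.003]
contact_force: [-2.1, 1.1, 6.4]
grip_width: 0.0004
```

Request:
apply_moves:
  dp:
    - [0,0,0.04]
    - [0,0,0.0]
  twist:
    - [0,0,0]
    - [0,0,0]
  jaw: [255,255]

```text
clock: 15.65
tcp_pos: [0.5594, -0.1819, 0.2762]
orientation: [3.14, 0.008, 0.004]
contact_force: [-0.5, 0.2, 4.3]
grip_width: 0.0004
```

```bash
python3 lev.py 10
```

```text
15.65 [ 0.5594 -0.1819  0.2762] F [-0.5  0.2  4.3] w 0.0004
axes x [1.    0.005 0.002] z [ 0.002 -0.002 -1.   ] yaw deg 0.29
[[ 1.      0.005   0.0023]
 [ 0.005  -1.     -0.0017]
 [ 0.0023  0.0017 -1.    ]]
pad z wrist 6703 0.1034 lever 0.0246 0.0254 tip-based 0.0248
scene pad z 141 [0.0981 0.1011 0.103  0.104 ]
```

Request:
apply_moves:
  dp:
    - [0,0,0.04]
    - [0,0,0.04]
    - [0,0,0]
  twist:
    - [0,0,0]
    - [0,0,0]
    - [0,0,0]
  jaw: [255,255,255]

```text
clock: 16.05
tcp_pos: [0.5596, -0.1818, 0.2686]
orientation: [3.139, 0.007, 0.004]
contact_force: [-3.0, 0.7, 9.7]
grip_width: 0.0001
```

```bash
python3 lev.py 11
```

```text
16.05 [ 0.5596 -0.1818  0.2686] F [-3.   0.7  9.7] w 0.0001
axes x [1.    0.005 0.003] z [ 0.003 -0.003 -1.   ] yaw deg 0.27
[[ 1.      0.0047  0.0027]
 [ 0.0047 -1.     -0.0027]
 [ 0.0027  0.0027 -1.    ]]
pad z wrist 5918 0.096 lever 0.032 0.0328 tip-based 0.0324
scene pad z 141 [0.091  0.0937 0.0954 0.0968]
```

Request:
apply_moves:
  dp:
    - [0,0,0.04]
    - [0,0,0]
  twist:
    - [0,0,0]
    - [0,0,0]
  jaw: [255,255]

```text
clock: 16.35
tcp_pos: [0.5596, -0.1817, 0.2655]
orientation: [3.138, 0.007, 0.004]
contact_force: [-2.0, 0.2, 6.3]
grip_width: -0.0003
```

Request:
apply_moves:
  dp:
    - [0,0,0.03]
    - [0,0,0]
  twist:
    - [0,0,0]
    - [0,0,0]
  jaw: [255,255]

```text
clock: 16.55
tcp_pos: [0.5596, -0.1816, 0.2627]
orientation: [3.138, 0.007, 0.005]
contact_force: [-0.7, 1.0, 4.8]
grip_width: 0.0001
```

```bash
python3 lev.py 12
```

```text
16.55 [ 0.5596 -0.1816  0.2627] F [-0.7  1.   4.8] w 0.0001
axes x [1.    0.005 0.003] z [ 0.003 -0.004 -1.   ] yaw deg 0.26
[[ 1.      0.0045  0.0029]
 [ 0.0045 -1.     -0.0036]
 [ 0.0029  0.0036 -1.    ]]
pad z wrist 5106 0.0899 lever 0.0381 0.0389 tip-based 0.0383
scene pad z 141 [0.085  0.0878 0.0894 0.091 ]
```

Request:
apply_moves:
  dp:
    - [0,0,0.025]
    - [0,0,0]
    - [0,0,0]
  twist:
    - [0,0,0]
    - [0,0,0]
    - [0,0,0]
  jaw: [255,255,255]

```text
clock: 16.95
tcp_pos: [0.5597, -0.1816, 0.2613]
orientation: [3.138, 0.007, 0.005]
contact_force: [-3.2, 0.3, 6.0]
grip_width: 0.0001
```

```bash
python3 lev.py 13
```

```text
16.95 [ 0.5597 -0.1816  0.2613] F [-3.2  0.3  6. ] w 0.0001
axes x [1.    0.004 0.003] z [ 0.003 -0.004 -1.   ] yaw deg 0.25
[[ 1.      0.0044  0.0029]
 [ 0.0044 -1.     -0.004 ]
 [ 0.0029  0.0041 -1.    ]]
pad z wrist 4960 0.0885 lever 0.0395 0.0403 tip-based 0.0397
scene pad z 139 [0.0834 0.0859 0.0876 0.0896]
```

View pics/w13.png

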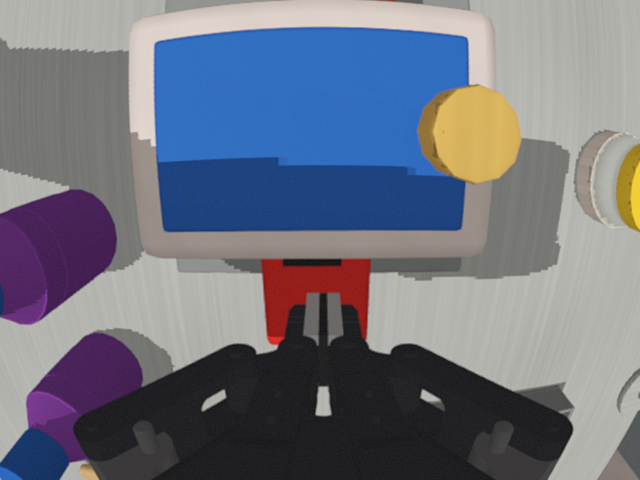

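View pics/s13.png

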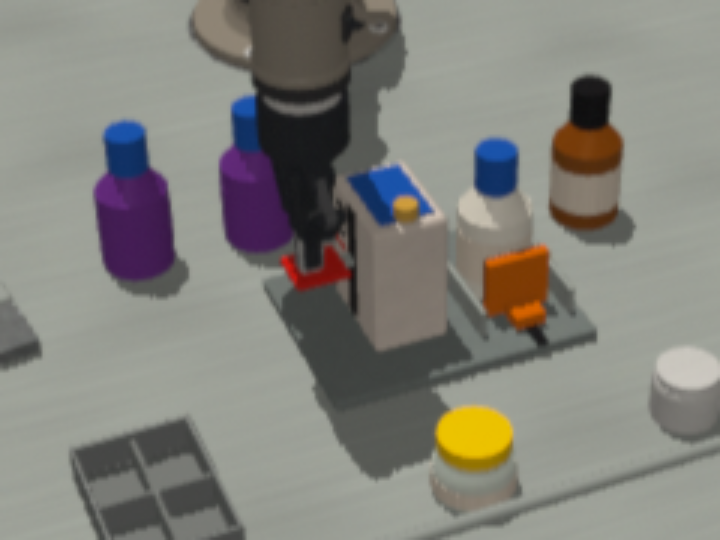

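The wrist view shows the fingers pressing on the red pad at (322,300). The scene view shows the pad low at (315,268) and the bottle still upright at the stop (495,215). The lever reads about 0.040. One small push more, then I hold.

Request:
apply_moves:
  dp:
    - [0,0,0.022]
    - [0,0,0]
    - [0,0,0]
    - [0,0,0]
    - [0,0,0]
  twist:
    - [0,0,0]
    - [0,0,0]
    - [0,0,0]
    - [0,0,0]
    - [0,0,0]
  jaw: [255,255,255,255,255]

```text
clock: 17.55
tcp_pos: [0.5597, -0.1814, 0.2615]
orientation: [3.137, 0.006, 0.004]
contact_force: [-2.0, 0.4, 6.0]
grip_width: 0.0004
```

```bash
python3 lev.py 14
```

```text
17.55 [ 0.5597 -0.1814  0.2615] F [-2.   0.4  6. ] w 0.0004
axes x [1.    0.004 0.003] z [ 0.003 -0.005 -1.   ] yaw deg 0.24
[[ 1.      0.0041  0.0027]
 [ 0.0041 -1.     -0.005 ]
 [ 0.0027  0.005  -1.    ]]
pad z wrist 4960 0.0888 lever 0.0392 0.04 tip-based 0.0395
scene pad z 139 [0.0836 0.0864 0.088  0.0891]
```

Zero rows let it creep up slightly, so I hold with a small downward bias.

Request:
apply_moves:
  dp:
    - [0,0,0.025]
    - [0,0,0.006]
    - [0,0,0.006]
    - [0,0,0.006]
    - [0,0,0.006]
  twist:
    - [0.001,0,0]
    - [0,0,0]
    - [0,0,0]
    - [0,0,0]
    - [0,0,0]
  jaw: [255,255,255,255,255]

```text
clock: 18.15
tcp_pos: [0.5598, -0.1816, 0.2592]
orientation: [3.137, 0.006, 0.004]
contact_force: [-2.6, 1.1, 9.2]
grip_width: -0.0002
```

```bash
python3 lev.py 15
```

```text
18.15 [ 0.5598 -0.1816  0.2592] F [-2.6  1.1  9.2] w -0.0002
axes x [1.    0.004 0.003] z [ 0.003 -0.004 -1.   ] yaw deg 0.2
[[ 1.      0.0035  0.0027]
 [ 0.0035 -1.     -0.0044]
 [ 0.0027  0.0044 -1.    ]]
pad z wrist 4605 0.0866 lever 0.0414 0.0422 tip-based 0.0418
scene pad z 140 [0.0814 0.0846 0.0859 0.0875]
```

Request:
apply_moves:
  dp:
    - [0,0,0.004]
    - [0,0,0.004]
    - [0,0,0.004]
    - [0,0,0.004]
    - [0,0,0.004]
    - [0,0,0.004]
    - [0,0,0.004]
    - [0,0,0.004]
  twist:
    - [0,0,0]
    - [0,0,0]
    - [0,0,0]
    - [0,0,0]
    - [0,0,0]
    - [0,0,0]
    - [0,0,0]
    - [0,0,0]
  jaw: [255,255,255,255,255,255,255,255]

```text
clock: 19.05
tcp_pos: [0.5598, -0.1813, 0.2607]
orientation: [3.135, 0.005, 0.004]
contact_force: [-2.7, 0.8, 7.5]
grip_width: -0.0001
```

Request:
apply_moves:
  dp:
    - [0,0,0.004]
    - [0,0,0.004]
    - [0,0,0.004]
    - [0,0,0.004]
    - [0,0,0.004]
    - [0,0,0.004]
    - [0,0,0.004]
    - [0,0,0.004]
  twist:
    - [0,0,0]
    - [0,0,0]
    - [0,0,0]
    - [0,0,0]
    - [0,0,0]
    - [0,0,0]
    - [0,0,0]
    - [0,0,0]
  jaw: [255,255,255,255,255,255,255,255]

```text
clock: 19.85
tcp_pos: [0.5598, -0.181, 0.261]
orientation: [3.134, 0.005, 0.004]
contact_force: [-1.8, 1.0, 6.2]
grip_width: -0.0002
```

```bash
python3 lev.py 16
```

```text
19.85 [ 0.5598 -0.181   0.261 ] F [-1.8  1.   6.2] w -0.0002
axes x [1.    0.003 0.002] z [ 0.002 -0.007 -1.   ] yaw deg 0.17
[[ 1.      0.0029  0.0024]
 [ 0.0029 -1.     -0.0074]
 [ 0.0024  0.0074 -1.    ]]
pad z wrist 4855 0.0883 lever 0.0397 0.0405 tip-based 0.04
scene pad z 138 [0.0836 0.0865 0.0878 0.0889]
```

Request:
apply_moves:
  dp:
    - [0,0,0.01]
    - [0,0,0.006]
    - [0,0,0.006]
    - [0,0,0.006]
    - [0,0,0.006]
    - [0,0,0.006]
    - [0,0,0.006]
    - [0,0,0.006]
    - [0,0,0.006]
    - [0,0,0.006]
  twist:
    - [0.001,0,0]
    - [0.0005,0,0]
    - [0.0005,0,0]
    - [0.0005,0,0]
    - [0.0005,0,0]
    - [0.0003,0,0]
    - [0.0003,0,0]
    - [0.0003,0,0]
    - [0.0003,0,0]
    - [0.0003,0,0]
  jaw: [255,255,255,255,255,255,255,255,255,255]

```text
clock: 20.95
tcp_pos: [0.5598, -0.182, 0.2598]
orientation: [3.14, 0.002, 0.004]
contact_force: [-3.2, 0.9, 8.4]
grip_width: -0.0001
```

Request:
apply_moves:
  dp:
    - [0,0,0.006]
    - [0,0,0.006]
    - [0,0,0.006]
    - [0,0,0.006]
    - [0,0,0.006]
    - [0,0,0.006]
    - [0,0,0.006]
    - [0,0,0.006]
    - [0,0,0.006]
    - [0,0,0.006]
  twist:
    - [0.0003,0,0]
    - [0.0003,0,0]
    - [0.0003,0,0]
    - [0.0003,0,0]
    - [0.0003,0,0]
    - [0.0003,0,0]
    - [0.0003,0,0]
    - [0.0003,0,0]
    - [0.0003,0,0]
    - [0.0003,0,0]
  jaw: [255,255,255,255,255,255,255,255,255,255]

```text
clock: 21.95
tcp_pos: [0.5599, -0.1825, 0.2597]
orientation: [-3.141, -0.001, -0.003]
contact_force: [-3.8, 1.0, 8.6]
grip_width: 0.0002
```

```bash
python3 lev.py 17
```

```text
21.95 [ 0.5599 -0.1825  0.2597] F [-3.8  1.   8.6] w 0.0002
axes x [1.    0.001 0.002] z [ 0.002  0.001 -1.   ] yaw deg 0.04
[[ 1.0e+00  8.0e-04  2.2e-03]
 [ 8.0e-04 -1.0e+00  1.1e-03]
 [ 2.2e-03 -1.1e-03 -1.0e+00]]
pad z wrist 4844 0.087 lever 0.041 0.0418 tip-based 0.0413
scene pad z 140 [0.0821 0.0847 0.0862 0.0874]
```

Request:
apply_moves:
  dp:
    - [0,0,0.006]
    - [0,0,0.006]
    - [0,0,0.006]
    - [0,0,0.006]
    - [0,0,0.006]
    - [0,0,0.006]
    - [0,0,0.006]
    - [0,0,0.006]
    - [0,0,0.006]
    - [0,0,0.006]
    - [0,0,0.006]
    - [0,0,0.006]
    - [0,0,0.006]
    - [0,0,0.006]
    - [0,0,0.006]
  twist:
    - [0,0,0]
    - [0,0,0]
    - [0,0,0]
    - [0,0,0]
    - [0,0,0]
    - [0.0002,0,0]
    - [0,0,0]
    - [0.0002,0,0]
    - [0,0,0]
    - [0.0002,0,0]
    - [0,0,0]
    - [0.0002,0,0]
    - [0,0,0]
    - [0.0002,0,0]
    - [0,0,0]
  jaw: [255,255,255,255,255,255,255,255,255,255,255,255,255,255,255]

```text
clock: 23.55
tcp_pos: [0.5599, -0.1821, 0.2596]
orientation: [3.141, 0.001, 0.003]
contact_force: [-3.7, 0.9, 8.1]
grip_width: 0.0002
```

```bash
python3 lev.py 18
python3 - <<'E'
from bot import *
g=frame('scene');Q=cloud(g);h=g['hsv']
m=(abs(Q[...,0]-.55)<.06)&(abs(Q[...,1])<.045)&(Q[...,2]>.108)&(Q[...,2]<.155)&(h[...,0]>98)&(h[...,0]<122)&(h[...,1]>120)
p=Q[m];s=least_squares(lambda c:np.hypot(p[:,0]-c[0],p[:,1]-c[1])-.019,[.54,0],loss="soft_l1",f_scale=.002);print("cap scene",len(p),s.x.round(4),"top z",np.percentile(p[:,2],98).round(4))
f=frame('top');cv2.imwrite('pics/t18.png',f['color'][...,::-1])
E
```

```text
23.55 [ 0.5599 -0.1821  0.2596] F [-3.7  0.9  8.1] w 0.0002
axes x [1.    0.001 0.002] z [ 0.002 -0.001 -1.   ] yaw deg 0.03
[[ 1.0e+00  5.0e-04  1.8e-03]
 [ 5.0e-04 -1.0e+00 -1.1e-03]
 [ 1.8e-03  1.1e-03 -1.0e+00]]
pad z wrist 4796 0.0869 lever 0.0411 0.0419 tip-based 0.0414
scene pad z 137 [0.0819 0.0846 0.0861 0.0872]
23.65 [ 0.5599 -0.1821  0.2596] F [-3.8  0.9  8. ] w 0.0002
axes x [1.    0.001 0.002] z [ 0.002 -0.001 -1.   ] yaw deg 0.03
cap scene 164 [ 0.549  -0.0044] top z 0.1549
```

View pics/t18.png

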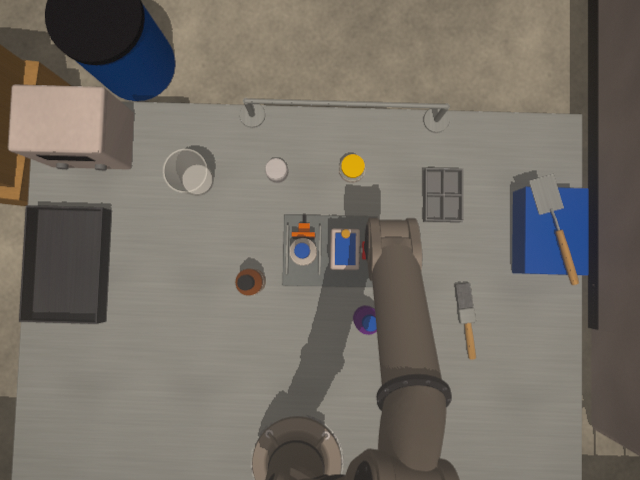

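In the top view the bottle is at (302,250), touching the stop at (303,232), with the fingers on the lever and every bystander where it was at the start. I hand in.

```bash
python3 -c "
from bench import r
print(r.hand_in())"
```

```text
the job is handed in; nothing more can be done
None
```

The white bottle is docked against the orange stop and released, and I handed in while the closed fingers were still holding the lever at about the third click. The hand-in gave no verdict.

**Bottle:** I gripped it by the cap, carried it over the column, lowered it between the guides and slid it in until it pushed back against the stop. After release, its axis was about 34.5 mm in front of the face, on the lane's centre line and standing on the lane floor. The last scene view put it at (0.549, -0.004). That is a few millimetres off the wrist view's (0.550, -0.001), about the offset the scene camera showed earlier.

**Lever:** I held it for about 6.5 s, with roughly 6–9 N of measured push. It crept between about 0.0395 and 0.042 m at first, because rows with no movement let it rise slightly. I corrected that with a small downward bias, and it then stayed near 0.041 m. At the end, the wrist depth read 0.0411–0.0419 m and the fingertip height read 0.0414 m. The scene camera's depth was noisier but agreed to within about 2 mm. The highest reading at any point was about 0.042 m.

**Bystanders:** the last top view showed none of them moved. The hold finished at a clock time of 23.65 s, well inside the 64 s limit.

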